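# Seat the ware board in its rack

### The job

The wooden ware board with two cups on it is standing short of its place along the rack on the potter's bench: push its right-hand end (as the robot sees it) with a fingertip, sliding it slowly to the left along the rails until you feel both its battens drop into the notches and the board stop, then take your hand away. Only push: do not ram or lift the board, do not touch or upset the cups on it, and leave everything else on the bench where it is.

Things in the scene. Friction and masses are not known exactly. Their poses are not given: they have to be found in the camera images.
- rack: Low fixed wooden rack, 340 x 234 x 55 mm high. Origin on the bench, midway between its rails and its two pairs of notches; +y along the rails, the way to push; z up. Two rails 28 mm wide at x = +/-94 mm run from y = -215 to +125, tops 45 mm above the bench, each with an outer fence 10 mm higher that guides the board. Between them it is open, but for 3 slats 12 mm high.
- home (a point): Where the board's origin is when seated: on the rack's axes, at its x = 0, y = 0, 37 mm above the bench. Each rail has notches 24 mm long, 8 mm deep, centred 75 mm before and 75 mm after this point along y. They leave the 14 mm battens 5 mm of play each way; then the notch walls stop the board.
- board: Loose ware board, 0.3 to 0.6 kg: plank 150 (x) x 210 (y) x 14 mm on two dark battens (211 x 14 x 12 mm, at y = +/-75 mm) whose ends stick out and ride on the rails. Origin at its centre, at the battens' underside; plank top at z = 26 mm. Axes parallel to the rack's. It starts 55 to 125 mm to the rack's -y of home with its origin 45 mm up, and drops 8 mm at home. Sliding takes about 2 to 6 N.
- board_edge (a point): Point in the middle of the board's rear end face (the upright plank end towards the rack's -y), where to push: 105 mm behind the board's origin, half-way up the plank's thickness. The space behind it is free.
- cup_tall: Terracotta cup, 60 mm across, 65 mm high, loose on the board. Origin under its foot; z up. Not to be touched.
- cup_low: Pale clay cup, 68 mm across, 45 mm high, loose on the board. Origin under its foot; z up. Not to be touched.
- bowl: Bystander: pale bowl, 110 mm across, 50 mm high, on the bench beyond the rack. Origin under its foot.
- mug: Bystander: glazed mug, 76 mm across, 85 mm high, on the bench to the left. Origin under its foot.
- rib: Bystander: flat wooden throwing rib 90 x 50 x 10 mm lying on the bench. Origin at its underside.
- brush: Bystander: brush lying on the bench. Origin at its underside.
- jar: Bystander: closed jar, 68 mm across, 70 mm high, on the bench beyond the rack. Origin under its foot.

How it is judged:
On the way:
1. the fingers push the board while it still rides on the rails (contact force between the fingers and board above 0.3 N and z of board in the frame of rack above 0.043 m), for 0.05 s.
At the end, for the whole second after the job is handed in: The board is down in the notches: its origin within 8 mm of home along and across the rack and no higher than 40 mm over the bench (37 is home), level within 0.02 rad and at rest; both cups stand upright (within 0.1 rad) on it at rest (y of board in the frame of rack between -0.008 and 0.008 m and x of board in the frame of rack between -0.008 and 0.008 m and z of board in the frame of rack below 0.04 m and angle between board's own z axis and vertical below 0.02 rad and linear speed of each of board, cup_tall, cup_low below 0.02 m/s and angle between each of cup_tall, cup_low's own z axis and vertical below 0.1 rad and z of cup_tall in the frame of board between 0.022 and 0.032 m and z of cup_low in the frame of board between 0.022 and 0.032 m); the robot touches nothing.
It fails at once if the board is lifted off the rails (origin more than 57 mm above the bench) or tipped by more than 0.15 rad (z of board in the frame of rack above 0.057 m or angle between board's own z axis and vertical above 0.15 rad).
It fails at once if the board is shoved along the rails faster than 0.25 m/s (linear speed of board above 0.25 m/s and z of board in the frame of rack above 0.0435 m).
It fails at once if the board is rammed: pushed with more than 50 N (contact force between any of the arm, the fingers and board above 50 N).
It fails at once if a cup on the board is touched (more than 0.5 N), lifted 15 mm off the board or tipped by more than 0.5 rad (contact force between any of the arm, the fingers and cup_tall above 0.5 N or z of any of cup_tall, cup_low in the frame of board above 0.041 m or angle between any of cup_tall, cup_low's own z axis and vertical above 0.5 rad or contact force between any of the arm, the fingers and cup_low above 0.5 N).
It fails at once if another thing on the bench is moved by more than 20 mm (distance of any of bowl, mug, rib, brush, jar from where it was at the start of the episode above 0.02 m).
It also fails if it takes over 42 s, if anything falls off the work surface, if the arm or the gripper's body presses on something with over 40 N, if the wrist force passes 120 N, or if a joint passes its speed limit or range.

### The arm

A 7-joint arm with a two-finger parallel gripper is mounted at the origin on the work surface. World frame = base frame: x ahead of the robot, y to its left, z up, the work surface at z = 0. Lengths are in m, angles in rad, forces in N, time in s.
With the tool pointing down it reaches from about 0.425 to 0.975 m from the base axis. Payload 16.7 kg.
Tool frame: the origin (TCP) lies midway between the tips of the shut fingers; the grasp point (between the pads) lies 19 mm behind it; z points along the fingers, x is the direction in which the jaws open and shut, and the axes are right-handed (so a half turn about z gives the same grasp; the last joint's range is limited). The gripper opens to 85 mm and grips with 20 to 120 N. Pads are 22 mm wide; open, the fingers measure 114 mm over their backs; the gripper's body (76 mm by 85 mm) begins 54 mm behind the grasp point. The pads swing forward as they close: fully open they stand 13 mm farther back than shut.
Start: joints at [0.975, 0.426, 0.074, 1.606, -0.034, 1.111, -0.067], TCP at [0.292, -0.609, 0.231] pointing down, gripper open.
Joint ranges: [-2.85, 2.85], [-0.5, 2.14], [-1.23, 1.37], [0.21, 2.46], [-1.02, 4.16], [0.16, 2.05], [-2.73, 2.73]. Speed limits (rad/s): [1.89, 1.89, 2.39, 2.39, 3.01, 3.01, 3.01].

### API

Orientations are given as a unit quaternion [x, y, z, w].
In Python, from bench import ctrl, get_image, calibration, finder gives the robot as it stands.
- The arm moves only by the tool play_rows, never from a script. Its argument "rows" is one flat list of numbers, 5 for each row, row after row: the opening in per cent of the stroke, from 0 (shut) to 100 (fully open), then the shift along the tool's x, y, z in m, then the turn about the tool's z in rad. A call has 1 to 20 rows; each row is the pose to reach, as a shift and turn from the pose measured when the call began, along the tool's axes at that moment; what a row does not reach only later rows make up. A row lasts 1/12 s, in which the tool goes at most 41.7 mm and 7.16 degrees, less where a joint would pass 70% of its speed; a pose out of reach is approached as far as the arm can. A call with a gripper value outside its range is refused whole. The fingers move at their own pace and stop on an object; "force" is the grip in N (left out, the last holds). Time passes only in rows, so rows that repeat a pose let the fingers close. It gives the time, the measured TCP pose, the force and the opening at its end, in the units of the state.
- ctrl.get_state(): the state, without advancing time (a new reading comes with each control period).
- get_image(name): name is "side" or "top" or "wrist"; returns the picture (480x640x3 uint8, red, green, blue); there is no depth.
- calibration(name): a dict with "fov_y" (degrees; the focal length in pixels is half the picture's height over the tangent of half this angle, whatever the lens; pixels are square), "cx", "cy" (the principal point, pixels), "rvec" (rotation vector, rad) and "tvec" (3), from world to camera coordinates, as OpenCV has them; the wrist camera has in their place "mount" (4x4, takes a point from camera to tool coordinates, whose origin is the TCP and whose axes are the tool frame's). Camera axes: x right, y down, z forward; pixel columns grow to the right and rows downward; lengths in m; the calibration is good to about 2 mm. A picture is of the moment at which its call begins: read the wrist's pose just before it. calibration takes no time and is no camera call.
- ctrl.sign_off(): hands the job in, once; it reports no verdict.
Trained networks look in the newest picture that a camera, given by its name, has taken for a name from the list of things; names that differ only in an ending like _2 or _b are one class to them, and where a whole thing is asked for, a point or a joint stands for the part that bears it (a point fixed in the world has none). Each returns a list of dicts, best first, with "p" (0 to 1); they miss things now and then, are a little off and sometimes report something else, mostly with a low value. They report only what shows in the picture. A call takes as long as a camera call.
- finder.boxes_of(target, camera): "centre" ([column, row] in pixels, amid what is visible of it).
The state is a dict: "t": time; "joints": joint angles; "dq": joint speeds; "effort": joint torques, N m; "tool_pos": TCP position; "eef_rot": TCP orientation; "ft_force": force on the tool from outside, world axes, zero at the start; "torque": the same for the moment, N m; "width": opening from 0.0 (shut) to 1.0 (fully open).
Only numpy, scipy, OpenCV 4.12 (cv2) and the standard library are available. Lean on these libraries where they do the work, as an engineer would, in place of code of your own. Each camera call takes 0.05 s, during which the arm holds its last target. There are 200 camera calls.

## Working session

There is one attempt and no reset: what is moved stays moved. The work goes in short steps, Python scripts to look and compute and a tool call to move; the robot and the scene stay as the last step left them, time stands still between calls to the robot, and variables do not carry over. Pictures are saved under pics/ and viewed, about 8 in all and at most 12, crops included, and the job is handed in when it is done.

Besides the shell and the picture viewer there is one more tool, called after "Request:" as name(argument=value, ...) on one line, values as JSON. play_rows: Moves the arm, as the interface text tells. Its arguments: {"type":"object","properties":{"rows":{"type":"array","items":{"type":"number"}},"force":{"type":"number"}},"required":["rows"]}

```bash
mkdir -p pics; cat > h.py <<'E'
import numpy as np, cv2
from bench import ctrl,get_image,calibration,finder
def cam(n):
    c=calibration(n); f=240/np.tan(np.radians(c["fov_y"])/2)
    K=np.array([[f,0,c["cx"]],[0,f,c["cy"]],[0,0,1]]); R=cv2.Rodrigues(np.array(c["rvec"],float))[0]; return K,R,np.array(c["tvec"],float)
def onplane(n,uv,z):
    K,R,t=cam(n); d=R.T@np.linalg.inv(K)@[uv[0],uv[1],1]; o=-R.T@t; return o+d*(z-o[2])/d[2]
def proj(n,P):
    K,R,t=cam(n); q=(R@np.atleast_2d(P).T).T+t; q=q@K.T; return q[:,:2]/q[:,2:]
E
python3 - <<'E'
from h import *
s=ctrl.get_state(); print(s["t"],s["tool_pos"],s["eef_rot"],s["ft_force"])
for n in("top","side"):
    im=get_image(n); cv2.imwrite(f"pics/{n}0.png",im[:,:,::-1])
    for k,z in (("rack",.03),("board",.065),("board_edge",.064),("cup_tall",.1),("cup_low",.09),("home",.037)):
        for r in finder.boxes_of(k,n)[:2]:
            print(n,k,round(r["p"],2),np.round(r["centre"]),np.round(onplane(n,r["centre"],z),3))
E
```

```text
0.0 [ 0.29143774 -0.6083871   0.23060426] [ 8.46175875e-01 -5.32903341e-01 -5.75027056e-04 -2.94436023e-04] [-0.58285414 -0.55820382 -1.03976874]
top rack 0.78 [299. 243.] [0.59  0.008 0.03 ]
top board 0.77 [337. 279.] [ 0.492 -0.088  0.065]
top board_edge 0.9 [334. 278.] [ 0.494 -0.083  0.064]
top cup_tall 0.71 [312. 284.] [ 0.478 -0.024  0.1  ]
top cup_low 0.74 [344. 261.] [ 0.537 -0.106  0.09 ]
top cup_low 0.24 [297. 239.] [0.594 0.012 0.09 ]
top home 0.91 [293. 239.] [0.6   0.025 0.037]
side rack 0.78 [310. 263.] [ 0.584 -0.072  0.03 ]
side rack 0.46 [299. 156.] [0.578 0.366 0.03 ]
side board 0.6 [268. 272.] [ 0.494 -0.127  0.065]
side board_edge 0.62 [267. 270.] [ 0.492 -0.122  0.064]
side cup_tall 0.97 [259. 229.] [ 0.476 -0.031  0.1  ]
side cup_tall 0.41 [369. 242.] [ 0.71  -0.088  0.1  ]
side cup_low 0.97 [284. 254.] [ 0.528 -0.103  0.09 ]
side home 0.64 [286. 255.] [ 0.532 -0.05   0.037]
side home 0.63 [307. 261.] [ 0.579 -0.073  0.037]
```

View pics/top0.png

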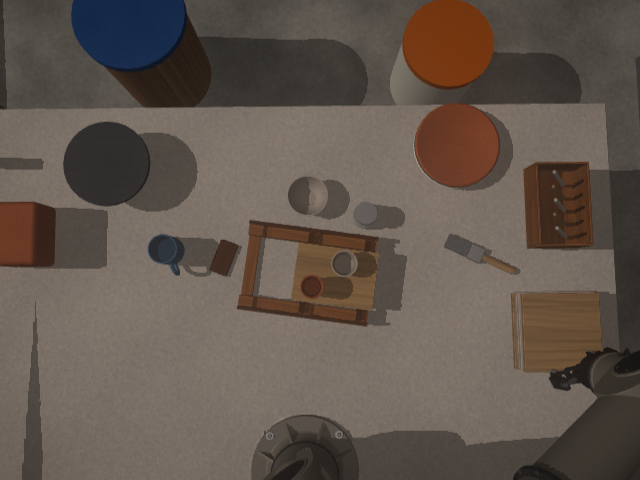

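View pics/side0.png

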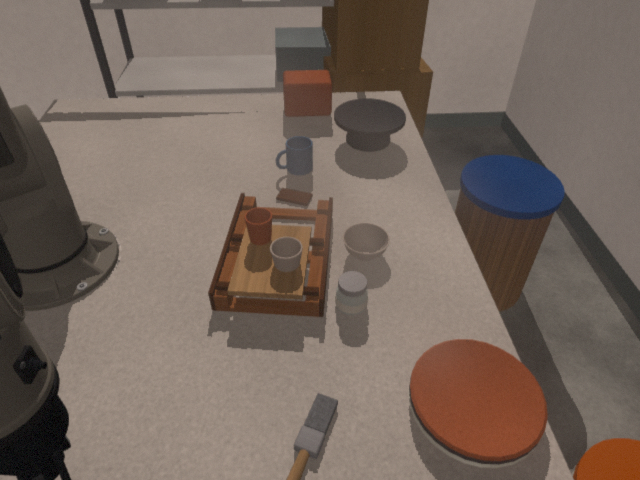

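Top view: the rack spans columns 238–378 and rows 221–325, slightly yawed. The board is at its right end with its rear edge at about column 375, and the cups are at (312,287) and (344,263). I'll enlarge this for the corners.

```bash
python3 - <<'E'
from h import *
im=cv2.imread("pics/top0.png")[210:335,230:390]; cv2.imwrite("pics/crop.png",cv2.resize(im,None,fx=4.7,fy=4.7,interpolation=cv2.INTER_CUBIC))
E
```

```text
(no output)
```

View pics/crop.png

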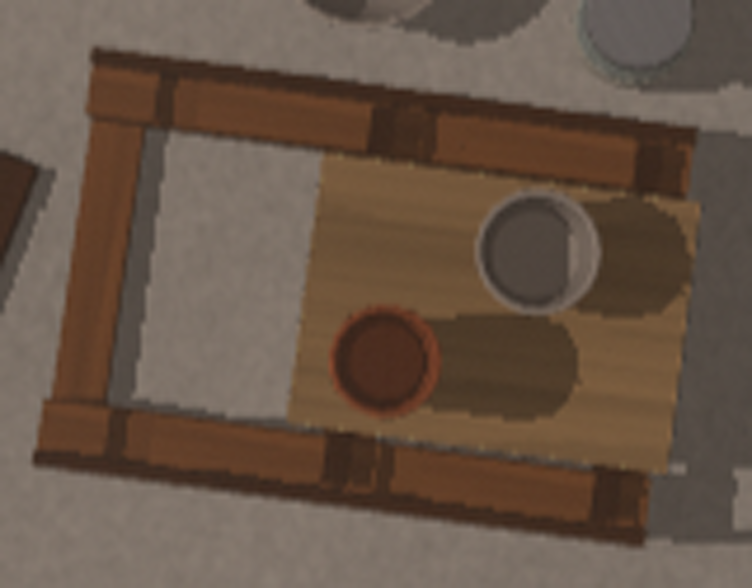

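```bash
python3 - <<'E'
from h import *
pl=np.array([(323,152),(700,203),(668,470),(288,420)])/4.7+[230,210]
rk=np.array([(93,48),(697,128),(643,545),(35,460)])/4.7+[230,210]
B=np.array([onplane("top",p,.071) for p in pl]);Rk=np.array([onplane("top",p,.055) for p in rk])
for X in(B,Rk):
    print(np.round(X,3), "c",np.round(X.mean(0),3),"len",np.linalg.norm(X[0]-X[1]),np.linalg.norm(X[3]-X[2]),np.linalg.norm(X[1]-X[2]))
    for a,b in((1,0),(2,3)):
        d=X[a]-X[b]; d=-d; print("yaw of +y",np.degrees(np.arctan2(-d[0],d[1])))
yaw=np.mean([np.arctan2(-(X[b]-X[a])[0],(X[b]-X[a])[1]) for X in(B,Rk) for a,b in((1,0),(2,3))])
ey=np.array([-np.sin(yaw),np.cos(yaw),0]);ex=np.array([ey[1],-ey[0],0])
home=Rk.mean(0)+ey*.045
print("yaw",yaw,"ey",ey,"home",home,"board rel",(B.mean(0)-home)@ey,(B.mean(0)-home)@ex)
e=B.mean(0)-ey*.105; e[2]=.064; print("edge",e)
s=ctrl.get_state()
from scipy.spatial.transform import Rotation as Ro
print(Ro.from_quat(s["eef_rot"]).as_matrix().round(4))
for n in("jar","brush","mug"):
  for r in finder.boxes_of(n,"top")[:1]: print(n,onplane("top",r["centre"],.02))
for c in("side",):print(proj(c,[e,home]))
E
```

```text
[[ 0.587  0.008  0.071]
 [ 0.557 -0.199  0.071]
 [ 0.411 -0.178  0.071]
 [ 0.441  0.029  0.071]] c [ 0.499 -0.085  0.071] len 0.2092391243352391 0.20901565916151418 0.14701648816812993
yaw of +y -8.460279932811861
yaw of +y -8.267715179943966
[[ 0.648  0.136  0.055]
 [ 0.599 -0.2    0.055]
 [ 0.37  -0.165  0.055]
 [ 0.421  0.169  0.055]] c [ 0.509 -0.015  0.055] len 0.3393869060966496 0.33748255289969403 0.2323321352896097
yaw of +y -8.296360820652612
yaw of +y -8.730987589705519
yaw -0.1472854711550203 ey [0.14675354 0.98917309 0.        ] home [0.51608225 0.02953248 0.055     ] board rel -0.1157154945087385 -0.00014759296623670048
edge [ 0.48354548 -0.18877168  0.064     ]
[[ 0.432  -0.9019  0.    ]
 [-0.9019 -0.432   0.    ]
 [-0.     -0.     -1.    ]]
brush [ 0.54406953 -0.45280529  0.02      ]
mug [0.56951726 0.36805124 0.02      ]
[[262.42288487 294.48692106]
 [277.8523816  226.14577398]]
```

Request:
play_rows(rows=[0, -0.127, -0.163, 0.03, -0.49, 0, -0.253, -0.326, 0.06, -0.977, 0, -0.253, -0.326, 0.06, -0.977, 0, -0.253, -0.326, 0.06, -0.977, 0, -0.253, -0.326, 0.06, -0.977, 0, -0.253, -0.326, 0.06, -0.977, 0, -0.253, -0.326, 0.06, -0.977, 0, -0.253, -0.326, 0.06, -0.977, 0, -0.253, -0.326, 0.06, -0.977, 0, -0.253, -0.326, 0.06, -0.977, 0, -0.253, -0.326, 0.06, -0.977, 0, -0.253, -0.326, 0.06, -0.977, 0, -0.253, -0.326, 0.06, -0.977, 0, -0.253, -0.326, 0.06, -0.977, 0, -0.253, -0.326, 0.06, -0.977, 0, -0.253, -0.326, 0.06, -0.977], force=30)

```text
t: 2.18
tool_pos: [0.4759, -0.2407, 0.1714]
eef_rot: [0.997, -0.074, 0.0, 0.0]
ft_force: [0.5, -0.0, -0.5]
width: 0.002
```

Request:
play_rows(rows=[0, 0, 0, 0.02, 0, 0, 0, 0, 0.045, 0, 0, 0, 0, 0.07, 0, 0, 0, 0, 0.09, 0, 0, 0, 0, 0.105, 0, 0, 0, 0, 0.115, 0, 0, 0, 0, 0.115, 0, 0, 0, 0, 0.115, 0])

```text
t: 2.85
tool_pos: [0.4759, -0.241, 0.0566]
eef_rot: [0.997, -0.075, -0.0, 0.0]
ft_force: [0.1, 0.1, -0.7]
width: 0.0
```

```bash
python3 - <<'E'
from h import *
s=ctrl.get_state(); print(s["tool_pos"],s["ft_force"])
im=get_image("side"); cv2.imwrite("pics/side1.png",cv2.resize(im[170:370,150:410,::-1],None,fx=3,fy=3,interpolation=cv2.INTER_CUBIC))
E
```

```text
[ 0.47585757 -0.24102367  0.05655168] [ 0.1338441   0.14062668 -0.70339539]
```

View pics/side1.png

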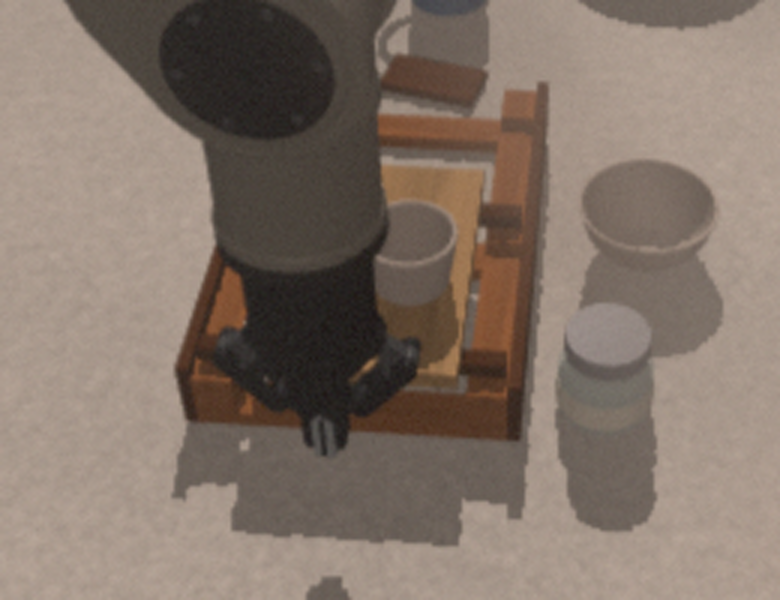

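The fingertip hangs free behind the board end, centred. Next I approach and push gently.

Request:
play_rows(rows=[0, 0, -0.01, 0.002, 0, 0, 0, -0.02, 0.002, 0, 0, 0, -0.028, 0.002, 0, 0, 0, -0.031, 0.002, 0, 0, 0, -0.034, 0.002, 0, 0, 0, -0.037, 0.002, 0, 0, 0, -0.04, 0.002, 0, 0, 0, -0.043, 0.002, 0, 0, 0, -0.046, 0.002, 0, 0, 0, -0.049, 0.002, 0, 0, 0, -0.052, 0.002, 0, 0, 0, -0.055, 0.002, 0])

```text
t: 3.9
tool_pos: [0.4845, -0.1868, 0.0552]
eef_rot: [0.997, -0.075, 0.0, 0.0]
ft_force: [-0.3, -5.2, 0.1]
width: 0.002
```

Request:
play_rows(rows=[0, 0, -0.005, 0, 0, 0, 0, -0.01, 0, 0, 0, 0, -0.015, 0, 0, 0, 0, -0.02, 0, 0, 0, 0, -0.025, 0, 0, 0, 0, -0.03, 0, 0, 0, 0, -0.035, 0, 0, 0, 0, -0.04, 0, 0, 0, 0, -0.045, 0, 0, 0, 0, -0.05, 0, 0, 0, 0, -0.055, 0, 0, 0, 0, -0.06, 0, 0, 0, 0, -0.065, 0, 0, 0, 0, -0.07, 0, 0, 0, 0, -0.075, 0, 0, 0, 0, -0.08, 0, 0])

```text
t: 5.23
tool_pos: [0.4963, -0.1073, 0.0551]
eef_rot: [0.997, -0.075, 0.0, 0.0]
ft_force: [-0.5, -5.5, 3.5]
width: 0.001
```

Request:
play_rows(rows=[0, 0, -0.002, 0, 0, 0, 0, -0.004, 0, 0, 0, 0, -0.006, 0, 0, 0, 0, -0.008, 0, 0, 0, 0, -0.01, 0, 0, 0, 0, -0.012, 0, 0, 0, 0, -0.014, 0, 0])

```text
t: 5.82
tool_pos: [0.4982, -0.0936, 0.0551]
eef_rot: [0.997, -0.075, 0.0, 0.001]
ft_force: [-1.9, -5.7, 2.6]
width: 0.001
```

Request:
play_rows(rows=[0, 0, -0.0015, 0, 0, 0, 0, -0.003, 0, 0, 0, 0, -0.0045, 0, 0])

```text
t: 6.07
tool_pos: [0.4986, -0.0891, 0.055]
eef_rot: [0.997, -0.075, -0.0, 0.001]
ft_force: [-0.9, -4.2, -0.5]
width: 0.004
```

Request:
play_rows(rows=[0, 0, -0.001, 0, 0, 0, 0, -0.002, 0, 0, 0, 0, -0.003, 0, 0])

```text
t: 6.32
tool_pos: [0.499, -0.0861, 0.0549]
eef_rot: [0.997, -0.075, -0.0, 0.001]
ft_force: [-1.6, -4.3, 0.5]
width: -0.002
```

Request:
play_rows(rows=[0, 0, -0.001, 0, 0, 0, 0, -0.002, 0, 0, 0, 0, -0.003, 0, 0])

```text
t: 6.57
tool_pos: [0.4994, -0.0831, 0.055]
eef_rot: [0.997, -0.075, -0.0, 0.001]
ft_force: [-0.8, -4.7, 0.4]
width: 0.0
```

```bash
python3 - <<'E'
from h import *
s=ctrl.get_state(); print(s["tool_pos"],s["ft_force"])
im=get_image("side"); cv2.imwrite("pics/side2.png",cv2.resize(im[170:370,150:410,::-1],None,fx=3,fy=3,interpolation=cv2.INTER_CUBIC))
E
```

```text
[ 0.49944765 -0.08310563  0.05495061] [-0.77159507 -4.67909716  0.40254073]
```

View pics/side2.png

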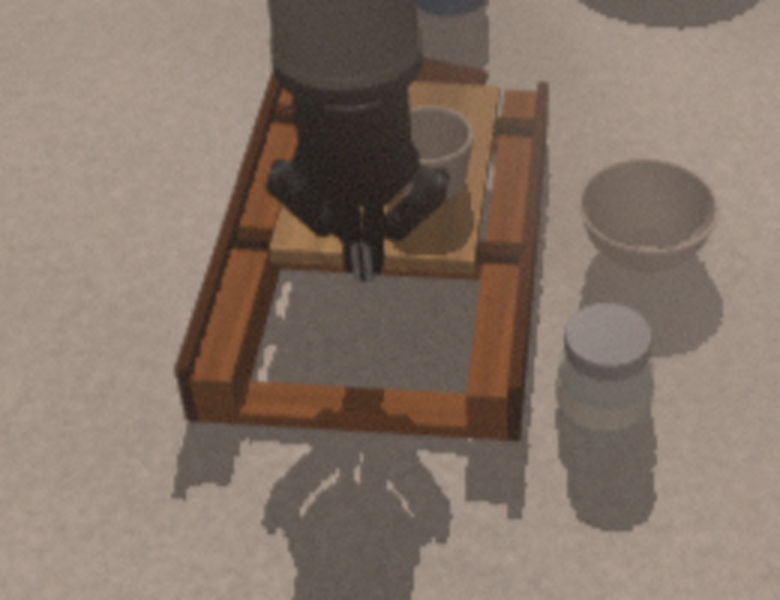

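The board is near its place but I can't tell whether it has dropped. The force is still only sliding friction (about 4.7 N), so I continue in small steps.

Request:
play_rows(rows=[0, 0, -0.001, 0, 0, 0, 0, -0.002, 0, 0, 0, 0, -0.003, 0, 0])

```text
t: 6.87
tool_pos: [0.4999, -0.0805, 0.055]
eef_rot: [0.997, -0.075, -0.0, 0.001]
ft_force: [-1.0, -13.4, 0.9]
width: -0.001
```

Request:
play_rows(rows=[0, 0, -0.001, 0, 0, 0, 0, -0.002, 0, 0])

```text
t: 7.03
tool_pos: [0.5001, -0.08, 0.055]
eef_rot: [0.997, -0.076, -0.0, 0.002]
ft_force: [0.4, -14.6, 0.1]
width: 0.0
```

The force rose to 14 N and the tip stopped about 5 mm past the notch centre, which is the far wall of the notches. I'm backing off and then raising the hand.

Request:
play_rows(rows=[0, 0, 0.005, 0, 0, 0, 0, 0.015, 0, 0, 0, 0, 0.03, 0, 0, 0, 0, 0.05, 0, 0, 0, 0, 0.06, 0, 0, 0, 0, 0.06, -0.03, 0, 0, 0, 0.06, -0.06, 0, 0, 0, 0.08, -0.09, 0, 0, 0, 0.12, -0.12, 0, 0, 0, 0.16, -0.12, 0, 0, 0, 0.2, -0.12, 0, 0, 0, 0.24, -0.12, 0, 0, 0, 0.26, -0.12, 0, 0, 0, 0.26, -0.12, 0, 0, 0, 0.26, -0.12, 0])

```text
t: 8.28
tool_pos: [0.4602, -0.3377, 0.1756]
eef_rot: [0.997, -0.077, -0.0, 0.001]
ft_force: [0.0, 1.5, 0.2]
width: -0.0
```

```bash
python3 - <<'E'
from h import *
s=ctrl.get_state(); print(s["tool_pos"],s["ft_force"])
a=get_image("side")[170:320,180:380,::-1]; b=get_image("top")[210:335,230:390,::-1]
cv2.imwrite("pics/side3.png",cv2.resize(a,None,fx=4,fy=4,interpolation=cv2.INTER_CUBIC))
cv2.imwrite("pics/top3.png",cv2.resize(b,None,fx=4.7,fy=4.7,interpolation=cv2.INTER_CUBIC))
E
```

```text
[ 0.46021139 -0.33770818  0.17555097] [0.047843   1.53866288 0.17792797]
```

View pics/side3.png

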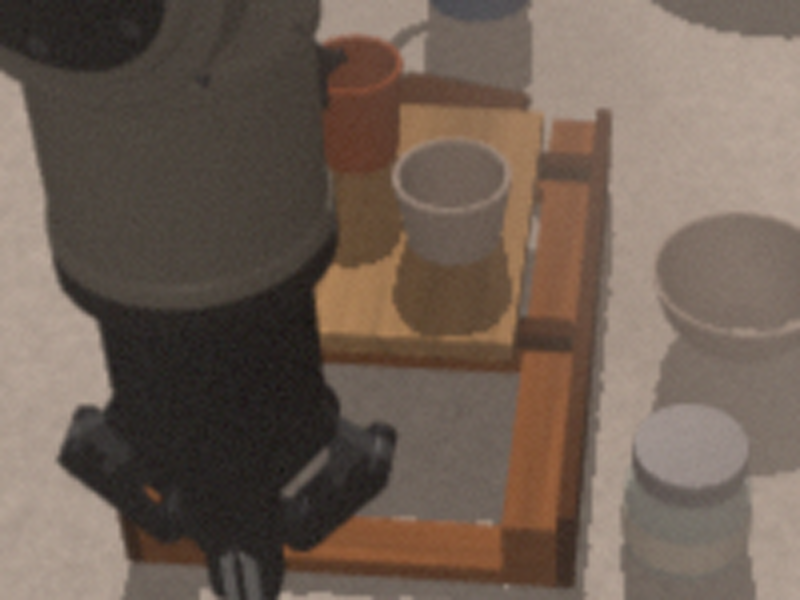

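View pics/top3.png

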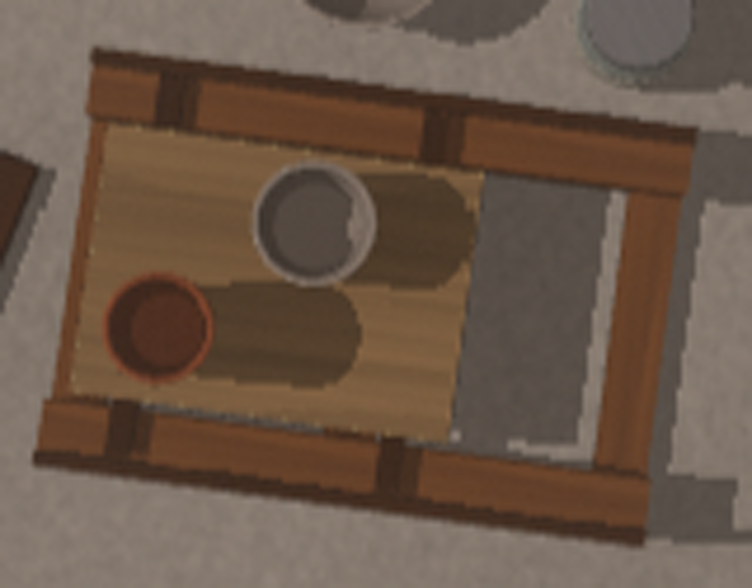

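```bash
python3 - <<'E'
from h import *
home=np.array([.5161,.0295]);ey=np.array([.1468,.9892]);ex=np.array([.9892,-.1468])
pl=np.array([(103,125),(484,172),(452,440),(70,398)])/4.7+[230,210]
B=np.array([onplane("top",p,.063) for p in pl]); c=B.mean(0)[:2]-home; print("y,x",c@ey,c@ex,[np.degrees(np.arctan2(-(B[b]-B[a])[0],(B[b]-B[a])[1])) for a,b in((1,0),(2,3))])
def tri(ut,us):
    A=[k@np.c_[r,t] for k,r,t in(cam("top"),cam("side"))]
    X=cv2.triangulatePoints(A[0],A[1],np.array(ut,float).reshape(2,1),np.array(us,float).reshape(2,1)); return (X[:3]/X[3]).ravel().round(4)
print("rear far top corner", tri(pl[1],np.array([515,341])/4+[180,170]))
print("front far top corner",tri(pl[0],np.array([543,112])/4+[180,170]))
print("start-view rear far corner",tri(np.array([700,203])/4.7+[230,210],np.array([461,377])/3+[150,170]))
for z in(.063,.071):
    print(z,[((proj("side",onplane("top",p,z))[0]-[180,170])*4).round() for p in pl[:2]])
print("check start .071",((proj("side",onplane("top",np.array([700,203])/4.7+[230,210],.071))[0]-[150,170])*3).round())
E
```

```text
y,x 0.004725957710554418 -0.0009661629857172263 [np.float64(-7.786855267552466), np.float64(-7.053506916185403)]
rear far top corner [ 0.5784 -0.0804  0.0614]
front far top corner [0.6079 0.1306 0.0558]
start-view rear far corner [ 0.5603 -0.1993  0.0654]
0.063 [array([531., 105.]), array([503., 340.])]
0.071 [array([530.,  95.]), array([502., 329.])]
check start .071 [448. 372.]
```

```bash
python3 -c "
from h import *
s=ctrl.get_state();print(s['t'],s['ft_force'],abs(s['dq']).max());print(ctrl.sign_off())"
```

```text
8.3833 [ 0.8807745   0.64682109 -1.19884326] 0.015186422826506006
the job is handed in; nothing more can be done
None
```

I pushed the board's right-hand end to the left with the shut fingertips, at about 0.06 m/s and slower near the end. It slid at about 5 N, then stopped against the notch walls when the force rose to about 14 N. I then backed the hand off, raised it clear and handed the job in at 8.4 s.

- **Position:** the last top view put the board about 4.7 mm past home along the rack and 1 mm off across it. Both are inside the 8 mm limit, and 4.7 mm matches the 5 mm play in the notches.
- **Drop:** I did not feel it as a distinct event, only the stop afterwards. The side view fits the dropped height better than the raised one. Triangulating two plank corners gave 61 and 56 mm, where 63 mm is expected when seated and 71 mm when riding on the rails. One start-view corner read 65 mm instead of 71, so these figures run low.
- **Tilt and yaw:** level looks right in the pictures, but I did not measure it finely. Board yaw read about 1° different from the rack's, which is within the error of reading corners.
- **Cups and bench:** both cups stand upright on the board. The bowl and jar, and the parts of the rib and mug that showed, looked unmoved by eye; I did not check the brush after the push.
- **Wrist force:** at hand-in the sensor read about 1 N per axis with the hand clear of everything, similar to its reading at the start.

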